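Sort ring modules and a pin gauge into their trays

ROBOT

A 6-joint arm with a two-finger parallel gripper is mounted at the origin on a cart in front of the work surface, level with it; the furniture and walls round the work are solid. World frame = base frame: x ahead of the robot, y to its left, z up, the work surface at z = 0. Lengths are in mm, angles in rad, forces in N, time in s.
With the tool pointing down it reaches from about 275 to 1000 mm from the base axis. Payload 8.4 kg.
Tool frame: the origin (TCP) lies at the very end of the fingers, on their centre line; the grasp point (between the pads) lies 19 mm behind it; z points along the fingers, y is the line along which they close (so a half turn about z gives the same grasp; the last joint's range is limited). The gripper opens to 85 mm and grips with 20 to 120 N. Pads are 22 mm wide; open, the fingers measure 114 mm over their backs; the gripper's body (76 mm by 85 mm) begins 54 mm behind the grasp point. The pads swing forward as they close: fully open they stand 13 mm farther back than shut.
Start: joints at [1.309, 0.353, 1.633, -0, 1.155, -0.002], TCP at [160.553, 604.029, 231.281] pointing down, gripper open.
Joint ranges: [-2.63, 2.63], [-0.92, 2.1], [0.06, 2.66], [-1.3, 4.44], [0, 2.69], [-3.02, 3.02]. Speed limits (rad/s): [2.22, 2.22, 2.79, 3.14, 3.14, 3.14].

INTERFACE

Orientations are given as [roll, pitch, yaw] about the fixed x, y, z axes, in that order (R = Rz(yaw) Ry(pitch) Rx(roll)).
In Python, from rig import sensors, grab_frame, camera_params, order gives the robot as it stands. The module is installed in compiled form; this text tells all that it offers.
- The arm moves only by the tool move_arm, never from a script. Its argument "motion" is a list of rows, each a list of 7 numbers: the turn, a rotation vector about the tool's x, y, z in rad, then the shift along the tool's x, y, z in m, then the finger opening in m, from 0 to 0.0854. A call has 1 to 8 rows; each row is the pose to reach, as a shift and turn from the pose commanded when the call began, along the tool's axes at that moment; what a row does not reach only later rows make up. A row lasts 1/8 s, in which the tool goes at most 62.5 mm and 10.7 degrees, less where a joint would pass 70% of its speed; a pose out of reach is approached as far as the arm can. A call with a gripper value outside its range is refused whole. The fingers move at their own pace and stop on an object; "grip_force" is the grip in N (left out, the last holds). Time passes only in rows, so rows that repeat a pose let the fingers close. It gives the time, the measured TCP pose, the force, the opening and the grip force at its end, in the units of the state.
- sensors.sense(): the state, without advancing time (a new reading comes with each control period).
- grab_frame(name): name is "side" or "top"; returns (picture, depth): 420x560x3 uint8, red, green, blue; 420x560 float32, mm along the optical axis (not along the pixel's ray), 0 where there is no reading.
- camera_params(name): a dict with "camera_matrix" (3x3 intrinsics, pixels), "k1" (the pictures are not rectified: a ray, as slopes to the right and down, at radius r is drawn at 1 + k1 r^2 times it, then the intrinsics apply), "world_from_camera" (4x4, takes a point from camera to world coordinates). Camera axes: x right, y down, z forward; pixel columns grow to the right and rows downward; lengths in mm; the calibration is good to about 2 mm. A picture is of the moment at which its call begins. camera_params takes no time and is no camera call.
- order.sign_off(): hands the job in; it is judged then, once.
The state is a dict: "clock": time; "qpos": joint angles; "qvel": joint speeds; "joint_efforts": joint torques, N m; "eef_pos": TCP position; "tcp_rot": TCP orientation; "contact_force": force on the tool from outside, world axes, zero at the start; "wrist_torque": the same for the moment, N m; "opening": opening from 0.0 (shut) to 1.0 (fully open); "grasp_force": force on a finger pad.
Only numpy, scipy, OpenCV 4.12 (cv2) and the standard library are available. Lean on these libraries where they do the work, as an engineer would, in place of code of your own. Each camera call takes 0.05 s, during which the arm holds its last target. There are 200 camera calls.

TASK

Clear the parts off the left-hand bench into the three small trays on the right-hand bench: the two modules with the grey ring face go into the white tray and the two with red rings into the red tray, one to a bay, face up and flat on the floor; the steel pin gauge goes into the slot of the grey foam in the blue tray, lying flat. Let go of everything, and leave the tin of brass inserts standing where it is.

Things in the scene. Friction and masses are not known exactly. Their poses are not given: they have to be found in the camera images.
- grey_ring_1: loose round camera-light module, 36 mm diameter, 22 mm high, standing face up on the left-hand bench (whose top is at z = 0.0018); black body with a flat light-grey ring with a row of dots on top. One of two alike. Its collision shape is a plain upright cylinder of radius 18.2 mm, 21 mm high: grip it across the diameter from above, any yaw. About 32 g. Origin: centre of its underside; z is up.
- grey_ring_2: loose round camera-light module, 36 mm diameter, 22 mm high, standing face up on the left-hand bench (whose top is at z = 0.0018); black body with a flat light-grey ring with a row of dots on top. One of two alike. Its collision shape is a plain upright cylinder of radius 18.2 mm, 21 mm high: grip it across the diameter from above, any yaw. About 32 g. Origin: centre of its underside; z is up.
- red_ring_1: loose round camera-light module, 36 mm diameter, 22 mm high, standing face up on the left-hand bench (whose top is at z = 0.0018); black domed top with thin red rings. One of two alike. Its collision shape is a plain upright cylinder of radius 18.2 mm, 21 mm high: grip it across the diameter from above, any yaw. About 32 g. Origin: centre of its underside; z is up.
- red_ring_2: loose round camera-light module, 36 mm diameter, 22 mm high, standing face up on the left-hand bench (whose top is at z = 0.0018); black domed top with thin red rings. One of two alike. Its collision shape is a plain upright cylinder of radius 18.2 mm, 21 mm high: grip it across the diameter from above, any yaw. About 32 g. Origin: centre of its underside; z is up.
- gauge: loose steel go / no-go pin gauge lying on the left-hand bench (top at z = 0.0018), 80 mm long along its y axis, 13 mm wide (x) and 13 mm high, 40 g, with a thicker knurled grip at the middle; it does not roll. Grip it across x at the middle. Origin: centre of its underside; z is up.
- white_tray: white plastic sorting tray, fixed on the right-hand bench (top at z = 0), 64 mm (its x) by 124 mm (its y), rim 10 mm high, walls 4 mm, floor 3 mm above the bench. A 9 mm high cross wall divides it into two bays, each 56 mm square, centred at y = +30 mm and y = -30 mm of the tray. Origin: centre of its underside; z is up.
- red_tray: red plastic sorting tray, fixed on the right-hand bench (top at z = 0), 64 mm (its x) by 124 mm (its y), rim 10 mm high, walls 4 mm, floor 3 mm above the bench. A 9 mm high cross wall divides it into two bays, each 56 mm square, centred at y = +30 mm and y = -30 mm of the tray. Origin: centre of its underside; z is up.
- gauge_tray: blue plastic tray, fixed on the right-hand bench (top at z = 0), 64 mm (its x) by 124 mm (its y), rim 10 mm high, lined with grey foam (rigid here). In the foam is one slot with a black floor, 34 mm wide (x) and 103 mm long (y), centred on the tray; its floor is 6 mm and the foam's top 10 mm above the bench. Origin: centre of the tray's underside; z is up.
- tin: loose open round tin of brass inserts, 63 mm diameter, 19 mm high, standing among the parts on the left; not to be moved. Origin: centre of its underside.

How it is judged:
By the outcome, as a careful person would: the job done as asked, in the order asked, and still so for the second after the job is handed in, with the robot touching nothing.
It also fails if it takes over 120 s, if anything falls off the work surface, if the arm or the gripper's body presses on something with over 40 N, if the wrist force passes 120 N, or if a joint passes its speed limit or range.

## Working session

There is one attempt and no reset: what is moved stays moved. The work goes in short steps, Python scripts to look and compute and a tool call to move; the robot and the scene stay as the last step left them, time stands still between calls to the robot, and variables do not carry over. Pictures are saved under pics/ and viewed, at most 14 in all, crops included, and the job is handed in when it is done.

Besides the shell and the picture viewer there is one more tool, called after "Emit:" as name(argument=value, ...) on one line, values as JSON. move_arm: Moves the arm, as the interface text tells. Its arguments: {"type":"object","properties":{"motion":{"type":"array","items":{"type":"array","items":{"type":"number"}}},"grip_force":{"type":"number"}},"required":["motion"]}

```bash
mkdir -p pics
cat > h.py <<'E'
import numpy as np, cv2
from rig import sensors, grab_frame, camera_params, order
def snap(n,f):
    p,d=grab_frame(n); cv2.imwrite('pics/'+f+'.png',p[:,:,::-1]); np.savez('pics/'+f,p=p,d=d); return p,d
def pix2w(n,uv,z):
    c=camera_params(n); K=np.array(c["camera_matrix"]); T=np.array(c["world_from_camera"])
    uv=np.array(uv,float).reshape(-1,1,2)
    r=cv2.undistortPoints(uv,K,np.array([c["k1"],0,0,0,0.]),) .reshape(-1,2)
    w=np.c_[r,np.ones(len(r))]@T[:3,:3].T; o=T[:3,3]
    return o+w*((z-o[2])/w[:,2])[:,None]
E
python3 - <<'E'
from h import *
np.set_printoptions(precision=3,suppress=True)
for n in("top","side"):
    snap(n,n+"0"); c=camera_params(n); print(n,c)
print(sensors.sense())
E
```

```text
top {'camera_matrix': array([[440.416,   0.   , 283.399],
       [  0.   , 440.416, 206.915],
       [  0.   ,   0.   ,   1.   ]]), 'k1': -0.020994186619205615, 'world_from_camera': array([[   0.007,   -0.997,    0.079,  404.194],
       [  -1.   ,   -0.006,    0.017,   89.399],
       [  -0.017,   -0.079,   -0.997, 1235.422],
       [   0.   ,    0.   ,    0.   ,    1.   ]])}
side {'camera_matrix': array([[503.929,   0.   , 281.982],
       [  0.   , 503.929, 208.185],
       [  0.   ,   0.   ,   1.   ]]), 'k1': -0.07651424013730067, 'world_from_camera': array([[  -0.941,   -0.132,    0.311,   92.663],
       [  -0.338,    0.365,   -0.867, 1226.668],
       [   0.001,   -0.921,   -0.389,  551.953],
       [   0.   ,    0.   ,    0.   ,    1.   ]])}
{'clock': 0.1, 'qpos': array([ 1.309,  0.354,  1.634,  0.   ,  1.155, -0.002]), 'qvel': array([-0.001, -0.002, -0.001,  0.   ,  0.001,  0.   ]), 'joint_efforts': array([ -0.001, -60.635, -34.282,  -0.   ,   0.004,  -0.   ]), 'eef_pos': array([160.436, 603.64 , 230.639]), 'tcp_rot': array([-3.14 , -0.   ,  2.882]), 'contact_force': array([-0.248, -0.254, -0.087]), 'wrist_torque': array([-0.022,  0.034,  0.029]), 'grasp_force': 0.0, 'opening': 1.0014942033778846}
```

View pics/top0.png

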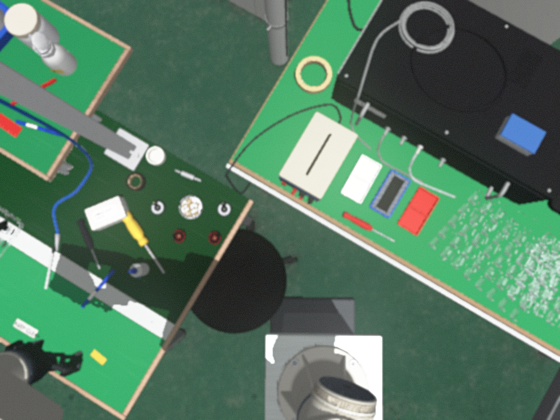

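View pics/side0.png

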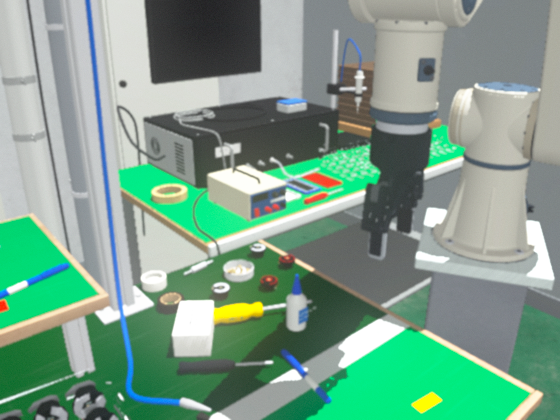

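The top view shows the grey rings near (157,207) and (224,209), the red ones at (179,236) and (214,238), the tin at (190,207), and the gauge probably at (187,176). The trays are at (361,178) white, (389,192) blue and (419,211) red. A vertical post stands near (125,150). I'll zoom in.

Run:
```python
import cv2,numpy as np
a=cv2.imread('pics/top0.png'); s=cv2.imread('pics/side0.png')
c=lambda im,x,y,w,h,f:cv2.resize(im[y:y+h,x:x+w],None,fx=f,fy=f,interpolation=cv2.INTER_CUBIC)
l=c(a,100,130,160,140,5); l=cv2.convertScaleAbs(l,alpha=1.3,beta=20)
cv2.imwrite('pics/c1.png',cv2.resize(l,(680,595)))
r=c(a,325,145,130,100,6);cv2.imwrite('pics/c2.png',r)
```

```text
(no output)
```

View pics/c1.png

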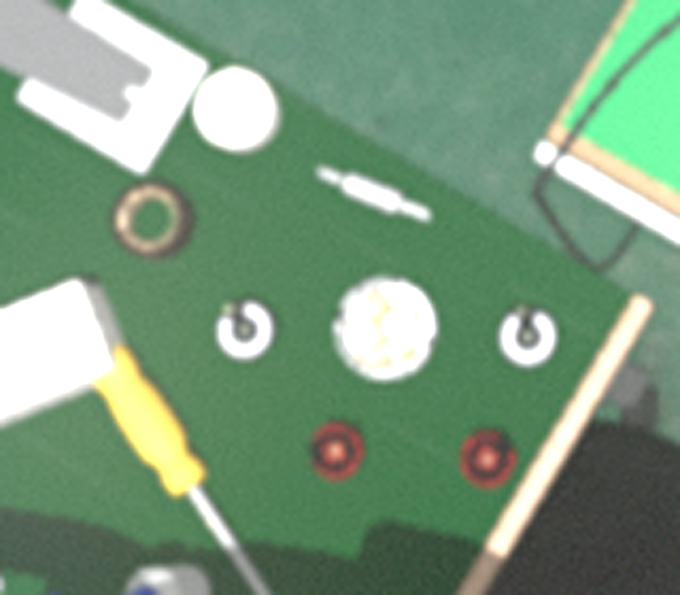

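View pics/c2.png

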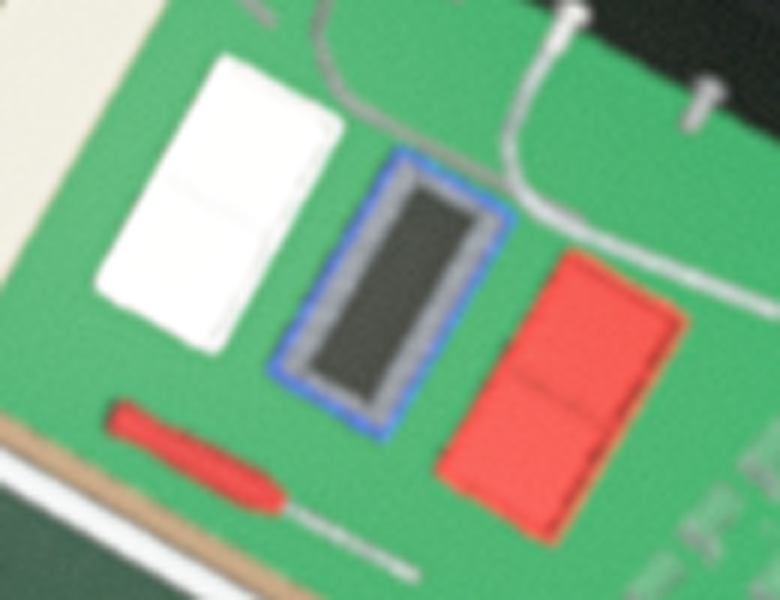

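The crops show all parts clearly: the gauge is at about (188,175) full-frame, and its long axis runs slightly down to the right. Each tray's long axis runs up-right. Next I'll measure them.

```bash
cat > m.py <<'E'
from h import *
np.set_printoptions(precision=1,suppress=True)
z=np.load('pics/top0.npz'); p,d=z['p'],z['d']; hsv=cv2.cvtColor(p,cv2.COLOR_RGB2HSV)
H,S,V=cv2.split(hsv)
def blobs(mask,box,amin):
    x0,y0,x1,y1=box; m=np.zeros_like(mask,np.uint8); m[y0:y1,x0:x1]=mask[y0:y1,x0:x1]
    n,l,st,c=cv2.connectedComponentsWithStats(m.astype(np.uint8)*1)
    return [(st[i,4],c[i],np.argwhere(l==i)[:,::-1].astype(np.float32)) for i in range(1,n) if st[i,4]>=amin]
def show(name,bl,h):
    for a,c,pts in bl:
        w=pix2w("top",pts,h)[:,:2].astype(np.float32)
        r=cv2.minAreaRect(w); b=cv2.boxPoints(r); e=[b[1]-b[0],b[2]-b[1]]; L=max(e,key=np.linalg.norm)
        k=cv2.minEnclosingCircle(w)
        print(name,a,c,'mean',w.mean(0),'rect',np.array(r[0]),np.array(r[1]),'axis deg %.1f'%(np.degrees(np.arctan2(L[1],L[0]))%180),'circ',np.array(k[0]),'%.1f'%k[1])
L=(135,160,240,250); T=(335,140,445,245)
show('bright',blobs((S<70)&(V>150),(140,160,240,225),15),23)
show('red',blobs(((H<12)|(H>168))&(S>90)&(V>50),(165,222,225,248),15),23)
show('white',blobs((S<40)&(V>200),(338,150,384,206),300),10)
show('red_t',blobs(((H<12)|(H>168))&(S>90),(396,180,445,245),300),10)
show('blue',blobs((H>100)&(H<130)&(S>90),(365,160,415,225),50),10)
show('slot',blobs((V<110)&(S<90),(365,160,415,225),100),6)
# pole foot, bench depth
for u,v in[(157,222),(195,222),(205,190),(361,140),(350,190),(389,192),(405,190)]:
    print((u,v),d[v,u], end=' ')
E
python3 m.py
```

```text
bright 67 [155.1 161.7] mean [625.8 470.9] rect [624.9 471.5] [11.4 45.3] axis deg 90.2 circ [630.6 471.5] 22.6
bright 84 [233.1 168.4] mean [607.4 251.3] rect [608.  250.9] [47.4 16.8] axis deg 59.3 circ [604.6 252.8] 24.0
bright 88 [187.8 175.3] mean [587.5 377.7] rect [587.4 377.9] [73.4 12.5] axis deg 63.8 circ [588.5 377.3] 36.8
bright 406 [190.6 206.9] mean [499.1 367.9] rect [499.  368.1] [61.2 64.2] axis deg 90.4 circ [499.5 368.4] 32.6
bright 84 [157.4 208.3] mean [494.8 460.4] rect [495.6 460.3] [29.  34.8] axis deg 117.1 circ [497.8 461.6] 17.6
bright 85 [223.8 209.8] mean [491.6 275.1] rect [492.5 274.8] [30.5 33.4] axis deg 90.3 circ [494.1 275. ] 17.6
bright 18 [237.4 221.7] mean [458.9 237. ] rect [459.5 236.7] [ 8.7 18.5] axis deg 154.2 circ [460.8 239.4] 9.2
red 105 [179.1 235.6] mean [419.4 398. ] rect [418.4 398.1] [33.3 27.8] axis deg 1.4 circ [419.1 398.8] 17.7
red 108 [213.9 237.7] mean [414.4 301.2] rect [413.7 299.6] [33.1 30.4] axis deg 1.0 circ [414.5 300.6] 17.5
white 1072 [360.9 178.6] mean [ 582.4 -105.9] rect [ 582.5 -105.9] [ 66.6 127.4] axis deg 150.8 circ [ 583.  -104.8] 69.4
red_t 1031 [417.9 210.6] mean [ 493.7 -263.7] rect [ 493.9 -263.6] [ 64.2 124.9] axis deg 148.4 circ [ 493.4 -263.5] 67.0
blue 192 [388.3 193.7] mean [ 540.4 -181.9] rect [ 541.1 -185.7] [ 64.3 125.3] axis deg 149.2 circ [ 541.3 -185.3] 66.8
slot 397 [389.9 193.4] mean [ 541.8 -187.4] rect [ 542.1 -187.3] [ 31.3 100.1] axis deg 149.2 circ [ 542.  -187.2] 51.1
(157, 222) 1236.3314 (195, 222) 1238.488 (205, 190) 1247.1576 (361, 140) 1243.5183 (350, 190) 1229.9291 (389, 192) 1227.3032 (405, 190) 1223.8252
```

```bash
cat > hm.py <<'E'
from h import *
z=np.load('pics/top0.npz'); d=z['d']
c=camera_params("top");K=np.array(c["camera_matrix"]);T=np.array(c["world_from_camera"])
v,u=np.mgrid[:420,:560]
r=cv2.undistortPoints(np.stack([u,v],-1).reshape(-1,1,2).astype(float),K,np.array([c["k1"],0,0,0,0.])).reshape(-1,2)
P=np.c_[r,np.ones(len(r))]*d.reshape(-1,1); P=P[d.ravel()>0]@T[:3,:3].T+T[:3,3]
E
python3 - <<'E'
from hm import *
def mx(x0,x1,y0,y1):
    s=P[(P[:,0]>x0)&(P[:,0]<x1)&(P[:,1]>y0)&(P[:,1]<y1)]; return int(np.percentile(s[:,2],99)) if len(s) else -999
print('rows x from 720 down to 300; cols y 560..-360 step 40')
for x in range(720,280,-40): print(x,[mx(x,x+40,y-40,y) for y in range(560,-360,-40)])
import numpy as np
dd=lambda u,v: np.round(pix2w("top",[[u,v]],0)[0,:2])
D=d
for vv in(215,238,248):
    print(vv,[(uu,int(P.reshape(420,560,3)[vv,uu,2])) for uu in range(214,246,2)] if len(P)==420*560 else 'holes')
for (u_,v_) in((125,150),(430,180),(420,172)):print(dd(u_,v_))
E
```

```text
rows x from 720 down to 300; cols y 560..-360 step 40
720 [3, -736, -734, -736, -737, -740, -750, -999, 5, 9, 13, 11, 31, 93, 91, 173, 183, 185, 185, 187, 197, 196, 198]
680 [13, 11, -738, -738, -731, -735, -739, -663, 12, 12, 7, 7, 92, 93, 106, 93, 131, 63, 185, 186, 187, 187, 187]
640 [590, 26, 26, 5, -737, -736, -734, 12, 17, 7, 7, 91, 93, 108, 107, 93, 13, 54, 8, 168, 184, 186, 187]
600 [566, 26, 25, 12, 10, 4, -738, 18, 7, 9, 8, 93, 99, 107, 93, 90, 12, 14, 14, 57, 60, 180, 185]
560 [23, 22, 7, 9, 17, 13, 6, 3, 8, 7, 78, 93, 106, 94, 92, 12, 12, 14, 15, 15, 16, 11, 9]
520 [22, 22, 6, 8, 20, 10, 8, 8, 6, 4, 9, 83, 92, 93, 91, 13, 12, 14, 13, 15, 13, 13, 13]
480 [50, 7, 26, 21, 19, 22, 26, 27, 7, 1, -737, 6, 74, 79, 7, 20, 11, 14, 15, 13, 13, 13, 8]
440 [50, 28, 7, 7, 21, 20, 8, 7, 6, -734, -736, -734, -737, 6, 7, 20, 22, 20, 10, 12, 12, 11, 30]
400 [35, 33, 6, 24, 25, 8, 27, 6, -221, -223, -234, -734, -735, -735, 3, 7, 8, 12, 13, 9, 11, 26, 61]
360 [7, 29, 21, 7, 7, 7, 22, 5, -218, -218, -223, -734, -737, -736, -735, -736, 6, 7, 8, 9, 7, 58, 57]
320 [7, 103, 22, 8, 7, 8, 5, -220, -219, -219, -221, -232, -696, -735, -736, -735, -733, -735, 8, 8, 8, 8, 56]
215 holes
238 holes
248 holes
[664. 567.]
[ 581. -302.]
[ 604. -274.]
```

```bash
cat > go.py <<'E'
import sys; from h import *
from scipy.spatial.transform import Rotation as R
np.set_printoptions(precision=4,suppress=True)
def go(*targets):
    s=sensors.sense(); R0=R.from_euler('xyz',s['tcp_rot'])
    print('clock %.1f'%s['clock'],s['eef_pos'],s['tcp_rot'],'F',s['contact_force'],'op %.3f g %.1f'%(s['opening'],s['grasp_force']))
    for x,y,z,yaw in targets:
        t=R.from_euler('xyz',[np.pi,0,np.radians(yaw)])
        print((x,y,z,yaw),'turn',(R0.inv()*t).as_rotvec(),'shift m',R0.inv().apply(np.array([x,y,z])-s['eef_pos'])/1000)
if __name__=='__main__': go(*[tuple(map(float,a.split(','))) for a in sys.argv[1:]])
E
python3 go.py 496,460.5,231,149 496,460.5,60,149
```

```text
clock 0.1 [160.4361 603.6397 230.6391] [-3.1404 -0.      2.8818] F [-0.2475 -0.2537 -0.0873] op 1.001 g 0.0
(496.0, 460.5, 231.0, 149.0) turn [-0.0012  0.0001  0.2813] shift m [-0.3611 -0.0521 -0.0003]
(496.0, 460.5, 60.0, 149.0) turn [-0.0012  0.0001  0.2813] shift m [-0.3611 -0.0519  0.1707]
```

Emit:
move_arm(motion=[[0,0,0.14,-0.06,-0.009,0,0.06],[0,0,0.28,-0.12,-0.017,0,0.06],[0,0,0.28,-0.18,-0.026,0,0.06],[0,0,0.28,-0.24,-0.035,0,0.06],[0,0,0.28,-0.3,-0.043,0,0.06],[0,0,0.281,-0.361,-0.052,0,0.06],[0,0,0.281,-0.361,-0.052,0.06,0.06],[0,0,0.281,-0.361,-0.052,0.12,0.06]], grip_force=30)

```text
clock: 1.1
eef_pos: [497.3, 460.5, 110.1]
tcp_rot: [3.14, 0.0, 2.599]
contact_force: [-0.2, 0.7, -0.9]
opening: 0.702
grasp_force: 0.0
```

```bash
python3 - <<'E'
from h import *
snap("top","top1"); snap("side","side1")
s=cv2.imread('pics/side1.png')[200:340,140:330]; t=cv2.imread('pics/top1.png')[140:260,100:260]
cv2.imwrite('pics/c3.png',np.vstack([cv2.resize(s,(760,560))]))
E
python3 go.py 496,460.5,9,149
```

```text
clock 1.2 [492.5136 457.1979 104.1906] [-3.1296 -0.0035  2.6001] F [-1.0938 -0.6055 -0.4979] op 0.704 g 0.0
(496.0, 460.5, 9.0, 149.0) turn [-0.012  -0.0035 -0.0004] shift m [-0.0016  0.0058  0.0951]
```

View pics/c3.png

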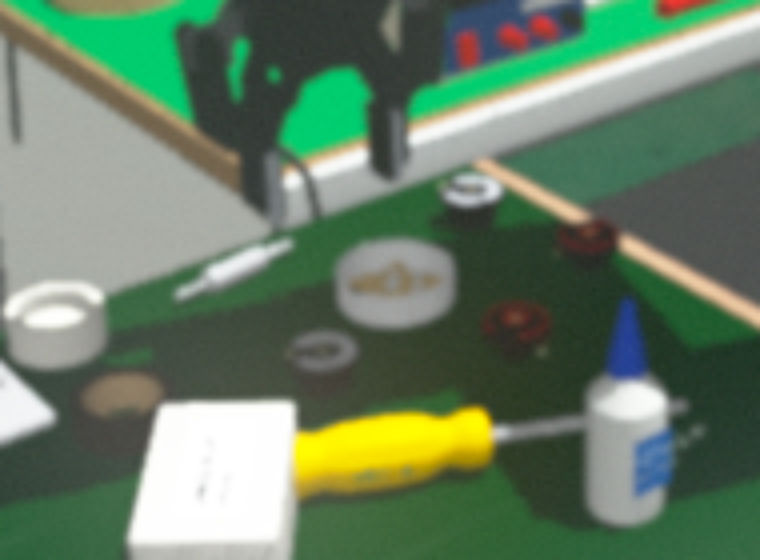

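The side view shows the gripper above the scene and grey_ring_1 at about (221,287) full-frame. The bench rim is flush, and the tin stands clear at (239,271). I'll cross-check the module positions by intersecting the side rays.

```bash
python3 - <<'E'
from h import *
np.set_printoptions(precision=1,suppress=True)
f=lambda x,y:[140+x/4,200+y/4]
print(pix2w("side",[f(325,352),f(470,192),f(517,322),f(588,238)],22.8))
print(pix2w("side",[f(234,270)],10))
E
python3 go.py
```

```text
[[492.1 466.6  22.8]
 [489.8 283.9  22.8]
 [413.5 407.7  22.8]
 [408.8 312.4  22.8]]
[[584.9 389.9  10. ]]
clock 1.2 [492.5136 457.1979 104.1906] [-3.1296 -0.0035  2.6001] F [-1.0938 -0.6055 -0.4979] op 0.704 g 0.0
```

Emit:
move_arm(motion=[[0,0,0,0,0,0.04,0.06],[0,0,0,0,0,0.08,0.06],[0,0,0,0,0,0.102,0.06],[0,0,0,0,0,0.102,0.06],[0,0,0,0,0,0.102,0.03],[0,0,0,0,0,0.102,0.03],[0,0,0,0,0,0.102,0.03],[0,0,0,0,0,0.102,0.03]])

```text
clock: 2.2
eef_pos: [497.1, 462.1, 11.6]
tcp_rot: [3.138, 0.001, 2.601]
contact_force: [-1.2, -0.9, 6.0]
opening: 0.413
grasp_force: 29.7
```

Emit:
move_arm(motion=[[0,0,0,0,0,-0.04,0.03],[0,0,0,0,0,-0.09,0.03],[0,0,0,0,0,-0.14,0.03],[0,0,0,0,0,-0.19,0.03],[0,0,0,-0.03,-0.033,-0.2,0.03],[0,0,0,-0.07,-0.078,-0.2,0.03],[0,0,0,-0.11,-0.123,-0.2,0.03],[0,0,0,-0.15,-0.167,-0.2,0.03]])

```text
clock: 3.2
eef_pos: [539.0, 239.0, 210.6]
tcp_rot: [3.14, 0.001, 2.601]
contact_force: [0.2, -0.7, -0.4]
opening: 0.408
grasp_force: 30.1
```

Emit:
move_arm(motion=[[0,0,0,-0.04,-0.045,0,0.03],[0,0,0,-0.08,-0.089,0,0.03],[0,0,0,-0.12,-0.134,0,0.03],[0,0,0,-0.16,-0.178,0,0.03],[0,0,0,-0.2,-0.223,0,0.03],[0,0,0,-0.23,-0.257,0,0.03],[0,0,0,-0.246,-0.2745,0,0.03],[0,0,0,-0.246,-0.2745,0,0.03]])

```text
clock: 4.2
eef_pos: [608.5, -122.3, 209.8]
tcp_rot: [3.141, 0.001, 2.599]
contact_force: [-0.1, 0.2, -0.8]
opening: 0.407
grasp_force: 30.1
```

```bash
python3 - <<'E'
from h import *
for i in range(6): grab_frame("side")
snap("top","top2"); snap("side","side2")
t=cv2.imread('pics/top2.png')[110:250,290:470]; s=cv2.imread('pics/side2.png')[60:230,200:400]
cv2.imwrite('pics/c4.png',np.hstack([cv2.resize(t,(400,311)),cv2.resize(s,(366,311))]))
E
python3 go.py 608,-121,210,149
```

```text
clock 4.6 [ 608.2706 -120.3651  209.3682] [ 3.1415 -0.      2.6021] F [-0.2092  0.4516 -0.6524] op 0.407 g 30.1
(608.0, -121.0, 210.0, 149.0) turn [ 0.     -0.      0.0015] shift m [-0.0001 -0.0007 -0.0006]
```

View pics/c4.png

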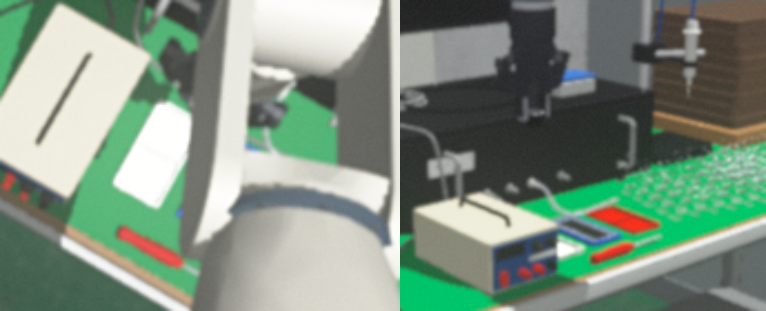

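Top view: the gripper is over the white tray's far bay. The side view shows the module held between the fingers at z≈210, so I'll lower it.

Emit:
move_arm(motion=[[0,0,0,0,0,0.05,0.03],[0,0,0,0,0,0.1,0.03],[0,0,0,0,0,0.15,0.03],[0,0,0,0,0,0.18,0.03],[0,0,0,0,0,0.19,0.03],[0,0,0,0,0,0.195,0.03],[0,0,0,0,0,0.196,0.03],[0,0,0,0,0,0.196,0.03]])

```text
clock: 5.6
eef_pos: [609.1, -121.5, 14.4]
tcp_rot: [3.141, 0.002, 2.601]
contact_force: [-0.6, -0.6, -0.7]
opening: 0.406
grasp_force: 30.1
```

Emit:
move_arm(motion=[[0,0,0,0,0,0.001,0.03],[0,0,0,0,0,0.001,0.03],[0,0,0,0,0,0.001,0.03]])

```text
clock: 5.98
eef_pos: [608.7, -121.4, 12.8]
tcp_rot: [3.141, 0.001, 2.601]
contact_force: [-0.9, -0.7, 5.2]
opening: 0.407
grasp_force: 30.6
```

Emit:
move_arm(motion=[[0,0,0,0,0,0,0.055],[0,0,0,0,0,0,0.055],[0,0,0,0,0,0,0.055],[0,0,0,0,0,-0.01,0.055],[0,0,0,0,0,-0.05,0.055],[0,0,0,0,0,-0.1,0.055],[0,0,0,0,0,-0.15,0.055],[0,0,0,0,0,-0.19,0.055]])

```text
clock: 6.98
eef_pos: [608.6, -121.4, 205.3]
tcp_rot: [3.141, 0.002, 2.601]
contact_force: [0.4, -0.1, -0.4]
opening: 0.649
grasp_force: 0.0
```

```bash
python3 go.py 493,275.5,202,149
```

```text
clock 7.0 [ 608.6209 -121.3816  205.3229] [3.1409 0.002  2.6008] F [ 0.3561 -0.056  -0.3681] op 0.649 g 0.0
(493.0, 275.5, 202.0, 149.0) turn [0.0007 0.002  0.0002] shift m [0.3035 0.2807 0.0029]
```

Emit:
move_arm(motion=[[0,0,0,0.043,0.04,0,0.055],[0,0,0,0.086,0.08,0,0.055],[0,0,0,0.13,0.12,0,0.055],[0,0,0,0.173,0.16,0,0.055],[0,0,0,0.216,0.2,0,0.055],[0,0,0,0.26,0.24,0,0.055],[0,0,0,0.303,0.281,0,0.055],[0,0,0,0.303,0.281,0.05,0.055]])

```text
clock: 7.98
eef_pos: [494.9, 281.0, 155.8]
tcp_rot: [3.133, 0.004, 2.605]
contact_force: [-0.1, 0.4, 0.3]
opening: 0.645
grasp_force: 0.0
```

```bash
python3 - <<'E'
from h import *
snap("top","top3"); snap("side","side3")
t=cv2.imread('pics/top3.png')[140:250,330:450]; s=cv2.imread('pics/side3.png')[160:220,260:360]
cv2.imwrite('pics/c5.png',np.hstack([cv2.resize(t,(360,330)),cv2.resize(s,(440,330))]))
E
python3 go.py 493,275.5,8,149
```

```text
clock 8.1 [489.9434 275.0556 148.9893] [-3.1356 -0.0034  2.6029] F [-0.8104 -0.3888  0.0099] op 0.641 g 0.0
(493.0, 275.5, 8.0, 149.0) turn [-0.006  -0.0034  0.0024] shift m [-0.0029  0.0028  0.141 ]
```

View pics/c5.png

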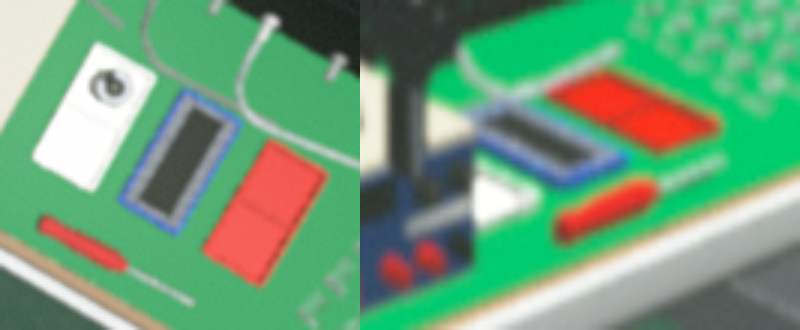

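The top view shows grey_ring_1 flat and centred in the white tray's far bay, at about crop (109,88). Next is grey_ring_2.

Emit:
move_arm(motion=[[0,0,0,0,0,0.05,0.055],[0,0,0,0,0,0.1,0.055],[0,0,0,0,0,0.135,0.055],[0,0,0,0,0,0.145,0.055],[0,0,0,0,0,0.145,0.055],[0,0,0,0,0,0.145,0.03],[0,0,0,0,0,0.145,0.03],[0,0,0,0,0,0.145,0.03]])

```text
clock: 9.07
eef_pos: [494.5, 276.0, 9.3]
tcp_rot: [3.139, 0.002, 2.601]
contact_force: [0.3, -1.9, 5.5]
opening: 0.407
grasp_force: 29.4
```

```bash
python3 go.py 557,-90.5,200,149
```

```text
clock 9.1 [494.4617 276.0471   9.3371] [3.1392 0.0017 2.6009] F [ 0.3484 -1.936   5.5405] op 0.407 g 29.4
(557.0, -90.5, 200.0, 149.0) turn [0.0024 0.0017 0.0003] shift m [-0.2426 -0.2816 -0.1909]
```

Emit:
move_arm(motion=[[0,0,0,0,0,-0.03,0.03],[0,0,0,0,0,-0.08,0.03],[0,0,0,0,0,-0.13,0.03],[0,0,0,0,0,-0.18,0.03],[0,0,0,-0.03,-0.035,-0.19,0.03],[0,0,0,-0.065,-0.075,-0.19,0.03],[0,0,0,-0.1,-0.116,-0.19,0.03],[0,0,0,-0.14,-0.162,-0.19,0.03]])

```text
clock: 10.07
eef_pos: [530.3, 63.3, 199.1]
tcp_rot: [3.14, 0.002, 2.602]
contact_force: [0.2, 0.4, -0.5]
opening: 0.408
grasp_force: 30.2
```

Emit:
move_arm(motion=[[0,0,0,-0.04,-0.046,0,0.03],[0,0,0,-0.08,-0.092,0,0.03],[0,0,0,-0.103,-0.119,0,0.03],[0,0,0,-0.103,-0.119,0,0.03],[0,0,0,-0.103,-0.119,0.05,0.03],[0,0,0,-0.103,-0.119,0.1,0.03],[0,0,0,-0.103,-0.119,0.15,0.03],[0,0,0,-0.103,-0.119,0.175,0.03]])

```text
clock: 11.08
eef_pos: [555.6, -89.0, 20.7]
tcp_rot: [-3.141, -0.002, 2.602]
contact_force: [0.2, 0.2, 0.7]
opening: 0.41
grasp_force: 30.2
```

Emit:
move_arm(motion=[[0,0,0,0,0,0.008,0.03],[0,0,0,0,0,0.012,0.03],[0,0,0,0,0,0.012,0.03],[0,0,0,0,0,0.012,0.03]])

```text
clock: 11.58
eef_pos: [557.6, -90.5, 11.4]
tcp_rot: [3.141, 0.002, 2.601]
contact_force: [-0.6, -0.3, -0.5]
opening: 0.406
grasp_force: 30.2
```

Emit:
move_arm(motion=[[0,0,0,0,0,0.001,0.03],[0,0,0,0,0,0.001,0.03],[0,0,0,0,0,0.001,0.055],[0,0,0,0,0,0.001,0.055],[0,0,0,0,0,0.001,0.055],[0,0,0,0,0,-0.02,0.055],[0,0,0,0,0,-0.07,0.055],[0,0,0,0,0,-0.12,0.055]])

```text
clock: 12.58
eef_pos: [556.3, -90.4, 131.2]
tcp_rot: [-3.141, -0.001, 2.601]
contact_force: [0.3, -0.5, -0.0]
opening: 0.644
grasp_force: 0.0
```

```bash
python3 go.py 419,399,190,149
```

```text
clock 12.6 [556.3445 -90.3728 131.1561] [-3.1411 -0.0012  2.6008] F [ 0.3108 -0.5429 -0.0168] op 0.644 g 0.0
(419.0, 399.0, 190.0, 149.0) turn [-0.0005 -0.0012  0.0002] shift m [ 0.3698  0.3488 -0.0586]
```

Emit:
move_arm(motion=[[0,0,0,0,0,-0.055,0.055],[0,0,0,0.04,0.038,-0.06,0.055],[0,0,0,0.08,0.075,-0.06,0.055],[0,0,0,0.12,0.113,-0.06,0.055],[0,0,0,0.16,0.151,-0.06,0.055],[0,0,0,0.2,0.188,-0.06,0.055],[0,0,0,0.24,0.226,-0.06,0.055],[0,0,0,0.28,0.263,-0.06,0.055]])

```text
clock: 13.58
eef_pos: [451.5, 280.9, 190.3]
tcp_rot: [3.141, 0.0, 2.601]
contact_force: [1.6, -0.9, -0.2]
opening: 0.64
grasp_force: 0.0
```

Emit:
move_arm(motion=[[0,0,0,0.04,0.038,0,0.055],[0,0,0,0.075,0.07,0,0.055],[0,0,0,0.09,0.0855,0,0.055],[0,0,0,0.09,0.0855,0.05,0.055],[0,0,0,0.09,0.0855,0.1,0.055],[0,0,0,0.09,0.0855,0.14,0.055],[0,0,0,0.09,0.0855,0.14,0.055],[0,0,0,0.09,0.0855,0.14,0.055]])

```text
clock: 14.58
eef_pos: [419.9, 399.0, 51.5]
tcp_rot: [3.141, 0.0, 2.6]
contact_force: [0.4, -0.1, 1.3]
opening: 0.644
grasp_force: 0.0
```

```bash
python3 - <<'E'
from h import *
snap("top","top4"); snap("side","side4")
t=cv2.imread('pics/top4.png'); s=cv2.imread('pics/side4.png')[220:310,190:310]
cv2.imwrite('pics/c6.png',np.hstack([cv2.resize(t[140:250,330:450],(380,348)),cv2.resize(s,(420,348))]))
E
python3 go.py 419,399,8,149
```

```text
clock 14.7 [420.2748 399.6224  52.2708] [3.1386 0.0009 2.6006] F [-0.5808  0.2425  0.2833] op 0.648 g 0.0
(419.0, 399.0, 8.0, 149.0) turn [0.003  0.0009 0.    ] shift m [ 0.0008 -0.0013  0.0443]
```

View pics/c6.png

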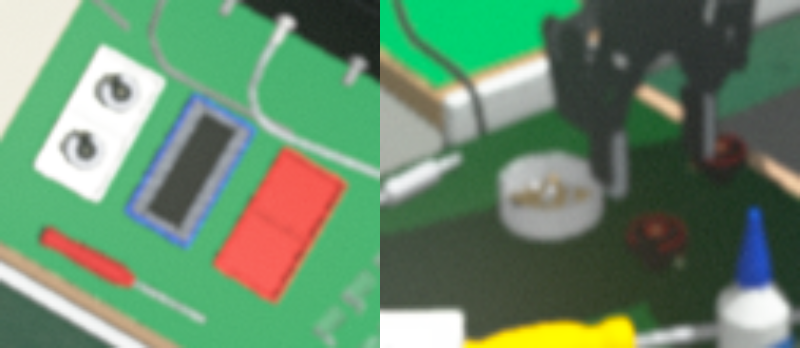

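Both grey modules sit flat, one in each bay of the white tray. The gripper is straddling red_ring_1 from above, at crop (658,240).

Emit:
move_arm(motion=[[0,0,0,0,0,0.03,0.055],[0,0,0,0,0,0.042,0.055],[0,0,0,0,0,0.042,0.055],[0,0,0,0,0,0.042,0.03],[0,0,0,0,0,0.042,0.03],[0,0,0,0,0,0.042,0.03],[0,0,0,0,0,0.042,0.03]])

```text
clock: 15.55
eef_pos: [419.6, 399.3, 9.5]
tcp_rot: [3.14, 0.0, 2.601]
contact_force: [-0.1, -1.3, 6.5]
opening: 0.414
grasp_force: 29.8
```

```bash
python3 go.py 519.6,-279,190,149
```

```text
clock 15.6 [419.6008 399.3332   9.4741] [3.1401 0.0004 2.6008] F [-0.0821 -1.2505  6.5337] op 0.414 g 29.8
(519.6, -279.0, 190.0, 149.0) turn [0.0015 0.0004 0.0003] shift m [-0.435  -0.5298 -0.1812]
```

Emit:
move_arm(motion=[[0,0,0,0,0,-0.03,0.03],[0,0,0,0,0,-0.08,0.03],[0,0,0,0,0,-0.13,0.03],[0,0,0,0,0,-0.18,0.03],[0,0,0,-0.03,-0.037,-0.185,0.03],[0,0,0,-0.068,-0.083,-0.185,0.03],[0,0,0,-0.106,-0.129,-0.185,0.03],[0,0,0,-0.144,-0.175,-0.185,0.03]])

```text
clock: 16.55
eef_pos: [452.6, 173.0, 194.0]
tcp_rot: [3.141, 0.001, 2.601]
contact_force: [1.5, -0.5, -0.5]
opening: 0.411
grasp_force: 30.1
```

Emit:
move_arm(motion=[[0,0,0,-0.038,-0.046,0,0.03],[0,0,0,-0.076,-0.093,0,0.03],[0,0,0,-0.114,-0.139,0,0.03],[0,0,0,-0.152,-0.185,0,0.03],[0,0,0,-0.19,-0.231,0,0.03],[0,0,0,-0.228,-0.278,0,0.03],[0,0,0,-0.265,-0.323,0,0.03],[0,0,0,-0.291,-0.355,0,0.03]])

```text
clock: 17.55
eef_pos: [519.3, -282.2, 193.9]
tcp_rot: [-3.141, 0.001, 2.6]
contact_force: [-0.2, 0.1, 0.8]
opening: 0.404
grasp_force: 30.1
```

Emit:
move_arm(motion=[[0,0,0,0,0,0.04,0.03],[0,0,0,0,0,0.09,0.03],[0,0,0,0,0,0.14,0.03],[0,0,0,0,0,0.17,0.03],[0,0,0,0,0,0.178,0.03],[0,0,0,0,0,0.183,0.03],[0,0,0,0,0,0.183,0.03],[0,0,0,0,0,0.183,0.03]])

```text
clock: 18.55
eef_pos: [519.9, -279.9, 11.5]
tcp_rot: [3.142, 0.002, 2.601]
contact_force: [-0.3, -0.0, -1.4]
opening: 0.408
grasp_force: 30.1
```

Emit:
move_arm(motion=[[0,0,0,0,0,0.001,0.03],[0,0,0,0,0,0.001,0.03],[0,0,0,0,0,0.001,0.055],[0,0,0,0,0,0.001,0.055],[0,0,0,0,0,0.001,0.055],[0,0,0,0,0,-0.02,0.055],[0,0,0,0,0,-0.07,0.055],[0,0,0,0,0,-0.12,0.055]])

```text
clock: 19.55
eef_pos: [518.7, -279.3, 131.1]
tcp_rot: [-3.142, -0.001, 2.601]
contact_force: [0.0, -0.5, 0.2]
opening: 0.644
grasp_force: 0.0
```

```bash
python3 go.py 414.3,300.8,190,149
```

```text
clock 19.6 [ 518.7024 -279.2779  131.1274] [-3.1415 -0.0013  2.6008] F [ 0.0257 -0.4975  0.1528] op 0.644 g 0.0
(414.3, 300.8, 190.0, 149.0) turn [-0.0001 -0.0013  0.0003] shift m [ 0.3882  0.4436 -0.0584]
```

Commanded z is about 130.3.

Emit:
move_arm(motion=[[0,0,0,0,0,-0.055,0.055],[0,0,0,0.038,0.043,-0.06,0.055],[0,0,0,0.077,0.088,-0.06,0.055],[0,0,0,0.116,0.133,-0.06,0.055],[0,0,0,0.155,0.177,-0.06,0.055],[0,0,0,0.194,0.222,-0.06,0.055],[0,0,0,0.233,0.266,-0.06,0.055],[0,0,0,0.272,0.311,-0.06,0.055]])

```text
clock: 20.55
eef_pos: [445.4, 128.9, 190.4]
tcp_rot: [3.141, 0.0, 2.601]
contact_force: [0.9, 0.0, 0.4]
opening: 0.641
grasp_force: 0.0
```

Emit:
move_arm(motion=[[0,0,0,0.039,0.045,0,0.055],[0,0,0,0.078,0.089,0,0.055],[0,0,0,0.116,0.1325,0,0.055],[0,0,0,0.116,0.1325,0.05,0.055],[0,0,0,0.116,0.1325,0.1,0.055],[0,0,0,0.116,0.1325,0.14,0.055],[0,0,0,0.116,0.1325,0.14,0.055],[0,0,0,0.116,0.1325,0.14,0.055]])

```text
clock: 21.55
eef_pos: [415.5, 300.9, 51.4]
tcp_rot: [3.141, 0.0, 2.601]
contact_force: [-0.4, -0.6, 0.6]
opening: 0.642
grasp_force: 0.0
```

Emit:
move_arm(motion=[[0,0,0,0,0,0.03,0.055],[0,0,0,0,0,0.042,0.055],[0,0,0,0,0,0.042,0.055],[0,0,0,0,0,0.042,0.03],[0,0,0,0,0,0.042,0.03],[0,0,0,0,0,0.042,0.03],[0,0,0,0,0,0.042,0.03]])

```text
clock: 22.42
eef_pos: [415.5, 300.9, 9.6]
tcp_rot: [3.14, 0.001, 2.601]
contact_force: [-1.1, -0.5, 4.7]
opening: 0.408
grasp_force: 29.4
```

```bash
python3 go.py 468.1,-248.2,190,149
python3 - <<'E'
from h import *
snap("top","top5"); t=cv2.imread('pics/top5.png')
cv2.imwrite('pics/c7.png',np.hstack([cv2.resize(t[140:250,330:450],(400,366)),cv2.resize(t[150:260,140:260],(400,366))]))
E
```

```text
clock 22.4 [415.5086 300.9113   9.5613] [3.14   0.0007 2.6008] F [-1.0649 -0.5332  4.703 ] op 0.408 g 29.4
(468.1, -248.2, 190.0, 149.0) turn [0.0016 0.0007 0.0002] shift m [-0.3279 -0.4434 -0.1809]
```

View pics/c7.png

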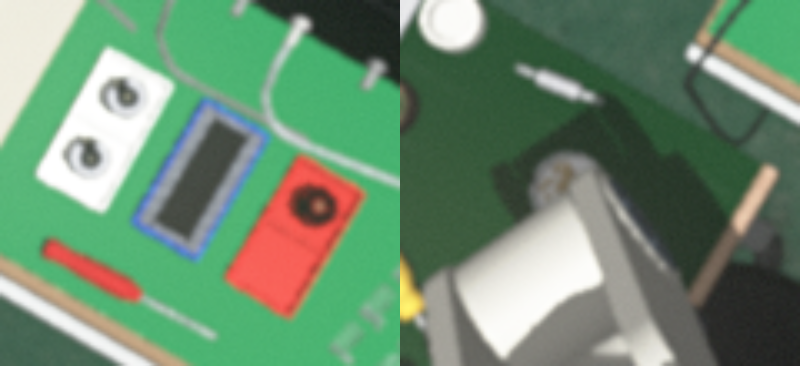

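Red_ring_1 sits centred in the red tray's far bay (crop ~314,205), and red_ring_2 is gripped. Carrying it over now.

Emit:
move_arm(motion=[[0,0,0,0,0,-0.03,0.03],[0,0,0,0,0,-0.08,0.03],[0,0,0,0,0,-0.13,0.03],[0,0,0,0,0,-0.18,0.03],[0,0,0,-0.025,-0.034,-0.185,0.03],[0,0,0,-0.055,-0.074,-0.185,0.03],[0,0,0,-0.09,-0.121,-0.185,0.03],[0,0,0,-0.125,-0.169,-0.185,0.03]])

```text
clock: 23.48
eef_pos: [435.2, 89.7, 194.4]
tcp_rot: [3.14, 0.002, 2.602]
contact_force: [1.3, -0.2, -0.7]
opening: 0.409
grasp_force: 30.2
```

Emit:
move_arm(motion=[[0,0,0,-0.035,-0.047,0,0.03],[0,0,0,-0.07,-0.094,0,0.03],[0,0,0,-0.105,-0.142,0,0.03],[0,0,0,-0.14,-0.189,0,0.03],[0,0,0,-0.17,-0.23,0,0.03],[0,0,0,-0.19,-0.257,0,0.03],[0,0,0,-0.203,-0.274,0,0.03],[0,0,0,-0.203,-0.274,0,0.03]])

```text
clock: 24.48
eef_pos: [468.1, -248.9, 193.6]
tcp_rot: [3.141, 0.001, 2.599]
contact_force: [0.4, 0.2, -0.0]
opening: 0.406
grasp_force: 30.2
```

Emit:
move_arm(motion=[[0,0,0,0,0,0.04,0.03],[0,0,0,0,0,0.09,0.03],[0,0,0,0,0,0.14,0.03],[0,0,0,0,0,0.17,0.03],[0,0,0,0,0,0.178,0.03],[0,0,0,0,0,0.183,0.03],[0,0,0,0,0,0.183,0.03],[0,0,0,0,0,0.183,0.03]])

```text
clock: 25.48
eef_pos: [468.7, -248.5, 11.4]
tcp_rot: [3.141, 0.002, 2.601]
contact_force: [-1.1, -0.1, -0.7]
opening: 0.411
grasp_force: 30.3
```

Emit:
move_arm(motion=[[0,0,0,0,0,0.001,0.03],[0,0,0,0,0,0.001,0.03],[0,0,0,0,0,0.001,0.055],[0,0,0,0,0,0.001,0.055],[0,0,0,0,0,0.001,0.055],[0,0,0,0,0,-0.02,0.055],[0,0,0,0,0,-0.07,0.055],[0,0,0,0,0,-0.12,0.055]])

```text
clock: 26.48
eef_pos: [467.5, -248.0, 131.2]
tcp_rot: [-3.142, -0.001, 2.601]
contact_force: [1.5, -0.2, -0.1]
opening: 0.647
grasp_force: 0.0
```

```bash
python3 - <<'E'
from h import *
# gauge axis: PCA on bright mask and end-to-end midpoint, z ~ 8
p=np.load('pics/top0.npz')['p'].astype(float)
g=p[160:192,170:208]; w=np.clip(g.min(2)-70,0,None)
n,l,st,c=cv2.connectedComponentsWithStats((w>15).astype(np.uint8)); i=1+np.argmax(st[1:,4]); print(st[i])
pts=np.argwhere(l==i)[:,::-1]+[170,160]
W=pix2w("top",pts,8.)[:,:2]; m=W.mean(0); u=np.linalg.svd(W-m)[2][0]; t=(W-m)@u
print('mean',m,'mid',m+u*(t.max()+t.min())/2,'len',np.ptp(t),'deg',np.degrees(np.arctan2(u[1],u[0]))%180)
E
python3 go.py 589.5,380.5,190,62
```

```text
[  4   9  28  13 144]
mean [590.10804082 381.73689862] mid [590.19003134 381.9353953 ] len 83.51511677601309 deg 67.55656587153956
clock 26.5 [ 467.4845 -247.9719  131.2014] [-3.1415 -0.0013  2.6008] F [ 1.486  -0.1787 -0.1162] op 0.647 g 0.0
(589.5, 380.5, 190.0, 62.0) turn [-0.001  -0.001   1.5187] shift m [ 0.219   0.6016 -0.0586]
```

Emit:
move_arm(motion=[[0,0,0.17,0,0,-0.055,0.055],[0,0,0.35,0.019,0.053,-0.06,0.055],[0,0,0.53,0.039,0.107,-0.06,0.055],[0,0,0.71,0.059,0.162,-0.06,0.055],[0,0,0.89,0.079,0.217,-0.06,0.055],[0,0,1.07,0.099,0.272,-0.06,0.055],[0,0,1.25,0.119,0.327,-0.06,0.055],[0,0,1.43,0.138,0.38,-0.06,0.055]])

```text
clock: 27.48
eef_pos: [543.1, 137.5, 190.3]
tcp_rot: [3.141, 0.0, 1.233]
contact_force: [0.5, 0.6, -0.2]
opening: 0.645
grasp_force: 0.0
```

Emit:
move_arm(motion=[[0,0,0,0.058,-0.0125,0,0.04],[0,0,0,0.116,-0.025,0,0.04],[0,0,0,0.174,-0.0375,0,0.04],[0,0,0,0.232,-0.05,0,0.04],[0,0,0,0.232,-0.05,0.05,0.04],[0,0,0,0.232,-0.05,0.1,0.04],[0,0,0,0.232,-0.05,0.12,0.04],[0,0,0,0.232,-0.05,0.12,0.04]])

```text
clock: 28.48
eef_pos: [570.7, 370.7, 69.2]
tcp_rot: [-3.14, 0.002, 1.239]
contact_force: [-0.4, 1.0, 1.4]
opening: 0.47
grasp_force: 0.0
```

```bash
python3 - <<'E'
from h import *
grab_frame("side");grab_frame("side")
snap("top","top6"); t=cv2.imread('pics/top6.png');snap("side","side6"); s=cv2.imread('pics/side6.png')
cv2.imwrite('pics/c8.png',np.hstack([cv2.resize(t[140:250,340:450],(400,400)),cv2.resize(s[210:300,150:240],(400,400))]))
E
python3 go.py 590,381.5,8,67
```

```text
clock 28.7 [572.629  371.9913  72.6105] [ 3.1395 -0.0027  1.239 ] F [ 0.4093  0.1307 -0.2143] op 0.469 g 0.0
(590.0, 381.5, 8.0, 67.0) turn [ 0.002  -0.0028  0.0696] shift m [0.0145 0.0132 0.0647]
```

View pics/c8.png

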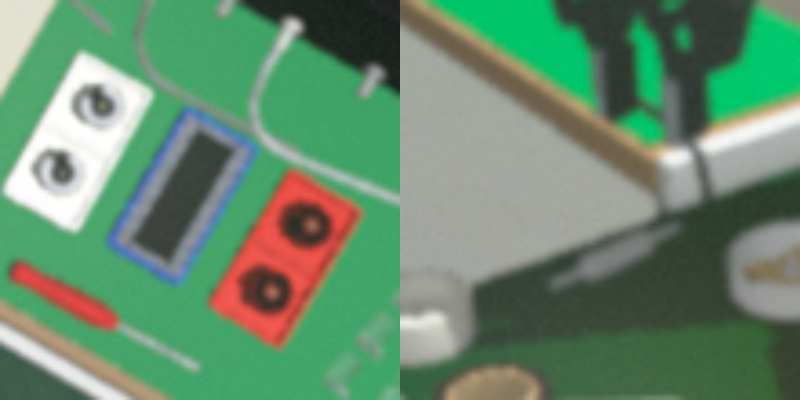

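All four modules are in their bays. The turn and shift came up a little short of the gauge, so I'll correct that.

Emit:
move_arm(motion=[[0,0,0.07,0.0145,0.013,0,0.04],[0,0,0.07,0.0145,0.013,0,0.04],[0,0,0.07,0.0145,0.013,0,0.04],[0,0,0.07,0.0145,0.013,0,0.04],[0,0,0.07,0.0145,0.013,0,0.04],[0,0,0.07,0.0145,0.013,0,0.04]])

```text
clock: 29.42
eef_pos: [588.1, 380.7, 70.3]
tcp_rot: [-3.142, 0.0, 1.169]
contact_force: [-0.1, -0.2, -0.3]
opening: 0.465
grasp_force: 0.0
```

```bash
python3 go.py 590,381.5,9,67
```

```text
clock 29.4 [588.1134 380.7469  70.3152] [-3.1415  0.0001  1.1694] F [-0.0781 -0.2249 -0.3176] op 0.465 g 0.0
(590.0, 381.5, 9.0, 67.0) turn [-0.0001  0.0001  0.0001] shift m [0.0014 0.0014 0.0613]
```

Emit:
move_arm(motion=[[0,0,0,0.0015,0.0015,0.03,0.04],[0,0,0,0.0015,0.0015,0.055,0.04],[0,0,0,0.0015,0.0015,0.0625,0.04],[0,0,0,0.0015,0.0015,0.0625,0.04],[0,0,0,0.0015,0.0015,0.0625,0.005],[0,0,0,0.0015,0.0015,0.0625,0.005],[0,0,0,0.0015,0.0015,0.0625,0.005],[0,0,0,0.0015,0.0015,0.0625,0.005]])

```text
clock: 30.42
eef_pos: [591.0, 382.1, 9.1]
tcp_rot: [3.141, -0.002, 1.169]
contact_force: [0.1, -0.6, 5.1]
opening: 0.135
grasp_force: 30.4
```

```bash
python3 go.py 542,-187,190,149
```

```text
clock 30.4 [590.9523 382.1126   9.1086] [ 3.1405 -0.0016  1.1692] F [ 0.0823 -0.5887  5.1395] op 0.135 g 30.4
(542.0, -187.0, 190.0, 149.0) turn [ 0.002  -0.0005 -1.4313] shift m [-0.5427  0.1776 -0.1816]
```

Emit:
move_arm(motion=[[0,0,0,0,0,-0.03,0.005],[0,0,0,0,0,-0.08,0.005],[0,0,0,0,0,-0.13,0.005],[0,0,0,0,0,-0.18,0.005],[0,0,-0.05,-0.04,0.013,-0.185,0.005],[0,0,-0.18,-0.09,0.03,-0.185,0.005],[0,0,-0.32,-0.145,0.047,-0.185,0.005],[0,0,-0.46,-0.2,0.065,-0.185,0.005]])

```text
clock: 31.42
eef_pos: [571.4, 170.5, 193.1]
tcp_rot: [3.141, 0.0, 1.634]
contact_force: [1.0, -0.7, -0.0]
opening: 0.137
grasp_force: 29.7
```

```bash
python3 go.py 542,-187,195,149
```

```text
clock 31.4 [571.3923 170.5047 193.1011] [3.1411 0.     1.6344] F [ 1.004  -0.7496 -0.0437] op 0.137 g 29.7
(542.0, -187.0, 195.0, 149.0) turn [ 0.0005  0.0003 -0.9662] shift m [-0.3549 -0.052  -0.0019]
```

Emit:
move_arm(motion=[[0,0,-0.13,-0.05,-0.007,0,0.005],[0,0,-0.27,-0.1,-0.015,0,0.005],[0,0,-0.41,-0.15,-0.022,0,0.005],[0,0,-0.55,-0.2,-0.029,0,0.005],[0,0,-0.69,-0.25,-0.037,0,0.005],[0,0,-0.83,-0.3,-0.044,0,0.005],[0,0,-0.92,-0.335,-0.049,0,0.005],[0,0,-0.966,-0.355,-0.052,0,0.005]])

```text
clock: 32.42
eef_pos: [540.3, -187.2, 193.1]
tcp_rot: [-3.142, 0.0, 2.596]
contact_force: [0.4, -0.1, -0.8]
opening: 0.14
grasp_force: 29.7
```

Emit:
move_arm(motion=[[0,0,0,0,0,0,0.005],[0,0,0,0,0,0.02,0.005],[0,0,0,0,0,0.06,0.005],[0,0,0,0,0,0.1,0.005],[0,0,0,0,0,0.13,0.005],[0,0,0,0,0,0.14,0.005],[0,0,0,0,0,0.14,0.005],[0,0,0,0,0,0.14,0.005]])

```text
clock: 33.42
eef_pos: [541.7, -185.4, 54.1]
tcp_rot: [3.141, 0.002, 2.595]
contact_force: [1.0, -0.1, -0.5]
opening: 0.138
grasp_force: 29.7
```

```bash
python3 - <<'E'
from h import *
grab_frame("top")
snap("side","side7"); s=cv2.imread('pics/side7.png')
cv2.imwrite('pics/c9.png',cv2.resize(s[130:220,250:370],(720,540)))
E
python3 go.py 541.8,-186.8,14,149
```

```text
clock 33.5 [ 541.603  -185.5377   54.086 ] [3.1411 0.0021 2.5952] F [-0.2405 -0.0645 -0.3185] op 0.140 g 29.7
(541.8, -186.8, 14.0, 149.0) turn [ 0.0005  0.0021 -0.0054] shift m [-0.0007 -0.001   0.0401]
```

View pics/c9.png

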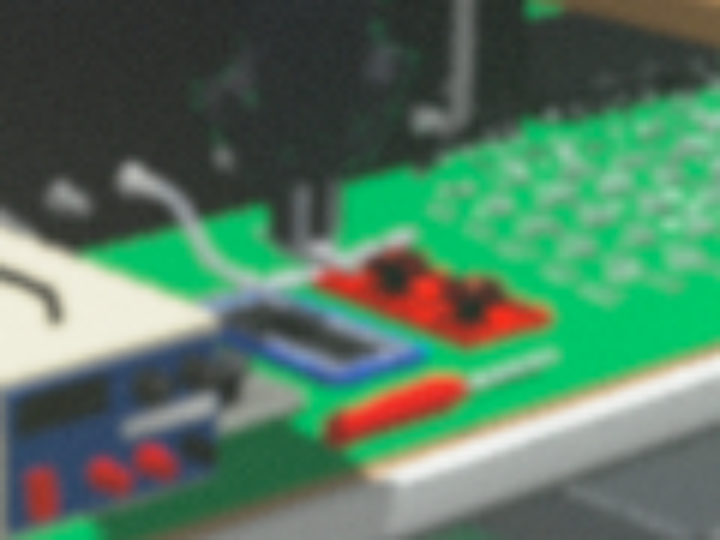

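The side view shows the fingers holding the gauge above the slot at about crop (310,245). I'll lower it with a small correction.

Emit:
move_arm(motion=[[0,0,-0.005,-0.0005,-0.001,0.02,0.005],[0,0,-0.005,-0.0005,-0.001,0.035,0.005],[0,0,-0.005,-0.0005,-0.001,0.0395,0.005],[0,0,-0.005,-0.0005,-0.001,0.0395,0.005],[0,0,-0.005,-0.0005,-0.001,0.0395,0.005],[0,0,-0.005,-0.0005,-0.001,0.0395,0.005]])

```text
clock: 34.28
eef_pos: [540.8, -186.4, 13.4]
tcp_rot: [3.142, 0.0, 2.6]
contact_force: [-0.1, -0.1, -0.3]
opening: 0.14
grasp_force: 29.7
```

Emit:
move_arm(motion=[[0,0,0,0,0,0.0007,0.005],[0,0,0,0,0,0.0007,0.005],[0,0,0,0,0,0.0007,0.03],[0,0,0,0,0,0.0007,0.03],[0,0,0,0,0,0.0007,0.03],[0,0,0,0,0,-0.02,0.03],[0,0,0,0,0,-0.07,0.03],[0,0,0,0,0,-0.12,0.03]])

```text
clock: 35.28
eef_pos: [540.2, -186.3, 134.2]
tcp_rot: [-3.141, -0.001, 2.6]
contact_force: [1.4, -0.8, 0.5]
opening: 0.349
grasp_force: 0.0
```

Emit:
move_arm(motion=[[0,0,0,0,0,-0.05,0.04],[0,0,0,0.03,0.04,-0.06,0.04],[0,0,0,0.06,0.08,-0.06,0.04],[0,0,0,0.09,0.12,-0.06,0.04],[0,0,0,0.12,0.16,-0.06,0.04],[0,0,0,0.15,0.2,-0.06,0.04],[0,0,0,0.165,0.22,-0.06,0.04],[0,0,0,0.165,0.22,-0.06,0.04]])

```text
clock: 36.28
eef_pos: [512.3, 88.5, 193.3]
tcp_rot: [3.142, -0.0, 2.603]
contact_force: [-0.6, -0.4, -0.0]
opening: 0.467
grasp_force: 0.0
```

```bash
python3 - <<'E'
from h import *
for i in range(4): grab_frame("side")
snap("top","top8"); t=cv2.imread('pics/top8.png');snap("side","side8"); s=cv2.imread('pics/side8.png')
cv2.imwrite('pics/c10.png',np.hstack([cv2.resize(t[145:245,340:440],(390,390),interpolation=2),cv2.resize(s[155:225,275:345],(390,390),interpolation=2)]))
p=cv2.cvtColor(t,cv2.COLOR_BGR2HSV); m=((p[...,1]<70)&(p[...,2]>100)); m[:190]=0;m[225:]=0;m[:,:172]=0;m[:,212:]=0
q=np.argwhere(m)[:,::-1]; print('tin px',q.mean(0),len(q))
E
python3 go.py
```

```text
tin px [190.21487603 207.0392562 ] 484
clock 36.6 [512.6873  86.1599 193.2449] [-3.1414  0.      2.599 ] F [-0.1295  0.633   0.6887] op 0.469 g 0.0
```

View pics/c10.png

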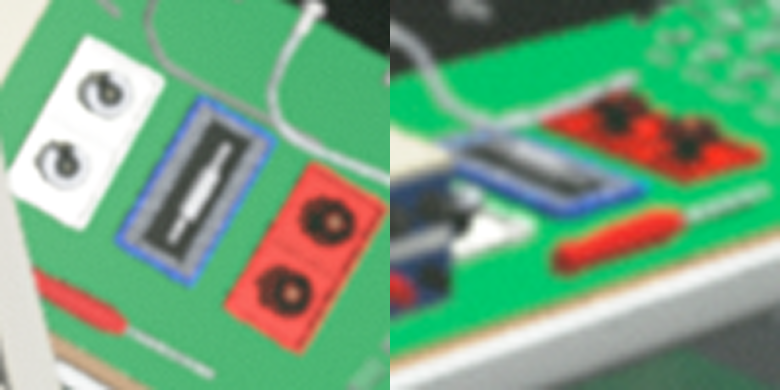

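The gauge lies flat within the slot (crop ~203,193). All four modules are flat in their bays, and the tin is unmoved at px (190,207). Handing in.

```bash
python3 -c "
from rig import order; print(order.sign_off())"
```

```text
the job is handed in; nothing more can be done
None
```

The job is handed in. In the final pictures both grey-ring modules are in the white tray, both red-ring modules are in the red tray, the gauge lies flat in the foam slot, everything is released and the tin stands where it was.

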